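# Shut the parts cabinet and key in its lock code

### The job

Lock up the parts cabinet: with the fingertips push its sliding glass door fully shut by its pull, then key the code into the push-button lock on the counter by pressing the long bar key, then the square key, then the round key, each with a light push about half way down or more, where it latches, without ramming it against its stop. Leave the cross-shaped key up, pick up nothing, leave the loose parts where they are, and finish clear of everything.

Things in the scene. Friction and masses are not known exactly. Their poses are not given: they have to be found in the camera images.
- cabinet: White parts cabinet, fixed, 140 deep (x) x 380 wide (y) x 150 mm tall, with a glazed front that looks along its -x. Origin: centre of its underside. The sliding door runs along the front, parallel to the cabinet's y. The left half of the front (+y) is a fixed pane.
- door (a joint): Sliding glass door on the front of the cabinet: 0 = fully shut (door over the right, -y, half), grows in m as it slides open towards the cabinet's +y, up to 0.165. It stays where it is left; about 3 N moves it.
- pull_end (a point): Centre of the +y end face of the door's pull (moves with the door; axes as the cabinet's): push here to -y to shut the door. The pull is a solid aluminium ledge near the top of the glass, 92 mm long (y), too long to pinch, standing 38 mm out from the glass (-x), 22 mm high. This point is 19 mm out from the glass, 11 mm below the pull's top, 13 mm below the cabinet's top.
- lock: The push-button lock: fixed dark steel base plate 140 x 140 x 12 mm lying on the counter in front of the cabinet. Origin: centre of its underside. On it stand four keys in a 2 by 2 grid, 62 mm apart, each on its own black base 52 x 52 x 14 mm; which key stands in which place differs from run to run.
- key_bar (a joint): Travel of bar key: 0 = up, grows in m as it is pressed down, 0.012 = the hard bottom stop. It counts as down beyond 0.004. The push needed grows from 3.5 N at first to 5 N at 5 mm and 7 N at the bottom; it latches, staying where it is left (springs back under 1 mm).
- bar_top (a point): Centre of the top face of the LONG BAR key: plain steel bar 42 x 10 mm, long along its y. Top 50 mm above the counter when up, 38 mm when fully down.
- key_square (a joint): Travel of square key: 0 = up, grows in m as it is pressed down, 0.012 = the hard bottom stop. It counts as down beyond 0.004. The push needed grows from 3.5 N at first to 5 N at 5 mm and 7 N at the bottom; it latches, staying where it is left (springs back under 1 mm).
- square_top (a point): Centre of the top face of the SQUARE key: plain steel square 27 x 27 mm. Top 50 mm above the counter when up, 38 mm when fully down.
- key_round (a joint): Travel of round key: 0 = up, grows in m as it is pressed down, 0.012 = the hard bottom stop. It counts as down beyond 0.004. The push needed grows from 3.5 N at first to 5 N at 5 mm and 7 N at the bottom; it latches, staying where it is left (springs back under 1 mm).
- round_top (a point): Centre of the top face of the ROUND key: plain steel disc, diameter 31 mm. Top 50 mm above the counter when up, 38 mm when fully down.
- key_cross (a joint): Travel of cross key: 0 = up, grows in m as it is pressed down, 0.012 = the hard bottom stop. It counts as down beyond 0.004. The push needed grows from 3.5 N at first to 5 N at 5 mm and 7 N at the bottom; it latches, staying where it is left (springs back under 1 mm).
- cross_top (a point): Centre of the top face of the CROSS key (not part of the code): plain steel plus sign, 36 mm across, arms 10 mm wide. Top 50 mm above the counter when up, 38 mm when fully down.
- key_blank: Loose bystander to leave alone: flat copper key blank lying down, 63 x 26 x 5 mm. Origin: centre of its underside (about mid-length).
- knob: Loose bystander to leave alone: black anodized knob, diameter 40 mm, 28 mm tall. Origin: centre of its underside.
- insulator: Loose bystander to leave alone: cream ribbed porcelain insulator standing, diameter 40 mm, 48 mm tall. Origin: centre of its underside.
- spring_cup: Loose bystander to leave alone: small open steel spring cup, diameter 44 mm, 32 mm tall. Origin: centre of its underside.
- screwdriver: Loose bystander to leave alone: screwdriver lying on the counter, long along its x. Origin: centre of its underside (about mid-length).
- screw_jar: Loose bystander to leave alone: glass jar with steel cap, diameter 52 mm, 75 mm tall. Origin: centre of its underside.
- fuse_tray: Loose bystander to leave alone: grey open tray, 90 x 120 x 30 mm. Origin: centre of its underside.
- bar_base: Black base of the bar key, 52 x 52 x 14 mm, fixed on the lock plate, carrying the key. Origin: centre of its underside, 12 mm above the counter.
- square_base: Black base of the square key, 52 x 52 x 14 mm, fixed on the lock plate, carrying the key. Origin: centre of its underside, 12 mm above the counter.
- round_base: Black base of the round key, 52 x 52 x 14 mm, fixed on the lock plate, carrying the key. Origin: centre of its underside, 12 mm above the counter.
- cross_base: Black base of the cross key, 52 x 52 x 14 mm, fixed on the lock plate, carrying the key. Origin: centre of its underside, 12 mm above the counter.

How it is judged:
On the way, in this order (a step that is already met when the one before it is completed fails the run):
1. the glass door is fully shut (value of joint door below 0.006 m), for 0.1 s.
2. the bar key is down, the other keys up (value of joint door below 0.006 m and value of joint key_bar above 0.004 m and value of joint each of key_square, key_round below 0.0025 m), for 0.1 s.
3. the square key is down too, the round key up (value of joint door below 0.006 m and value of joint each of key_bar, key_square above 0.004 m and value of joint key_round below 0.0025 m), for 0.1 s.
4. the round key is down too (value of joint door below 0.006 m and value of joint each of key_bar, key_square, key_round above 0.004 m), for 0.1 s.
At the end, for the whole second after the job is handed in: The door is within 6 mm of fully shut; the bar, square and round keys are more than 4 mm down (of 12 mm) and the cross key less than 2.5 mm; every loose part is within 20 mm of where it began (all of step 4 and value of joint key_cross below 0.0025 m and distance of each of key_blank, knob, insulator, spring_cup, screwdriver, screw_jar, fuse_tray from where it was at the start of the episode below 0.02 m); the robot touches nothing.
It fails at once if a key is pressed (over 2.5 mm) while the door is more than 6 mm open (not (value of joint door below 0.006 m) and value of joint any of key_bar, key_square, key_round, key_cross above 0.0025 m).
It fails at once if the keys are pressed (over 2.5 mm) out of order: square before bar is down, or round before both are down ((value of joint key_square above 0.0025 m and value of joint key_bar below 0.004 m) or (value of joint key_round above 0.0025 m and value of joint any of key_bar, key_square below 0.004 m)).
It fails at once if the cross key is pressed (over 2.5 mm) (value of joint key_cross above 0.0025 m).
It fails at once if a key is pressed harder than 35 N (contact force between any of the arm, the fingers and bar_base above 35 N or contact force between any of the arm, the fingers and square_base above 35 N or contact force between any of the arm, the fingers and round_base above 35 N or contact force between any of the arm, the fingers and cross_base above 35 N).
It fails at once if a loose part is lifted, carried or shifted more than 20 mm, or knocked over (distance of any of key_blank, knob, insulator, spring_cup, screwdriver, screw_jar, fuse_tray from where it was at the start of the episode above 0.02 m or angle between any of knob, insulator, spring_cup, screw_jar's own z axis and vertical above 0.5 rad).
It also fails if it takes over 54 s, if anything falls off the work surface, if the arm or the gripper's body presses on something with over 40 N, if the wrist force passes 120 N, or if a joint passes its speed limit or range.

### The arm

A 7-joint arm with a two-finger parallel gripper is mounted at the origin on the work surface. World frame = base frame: x ahead of the robot, y to its left, z up, the work surface at z = 0. Lengths are in m, angles in rad, forces in N, time in s.
With the tool pointing down it reaches from about 0.425 to 0.925 m from the base axis. Payload 6.8 kg.
Tool frame: the origin (TCP) lies on the front face of the gripper's body, between the roots of the fingers; the fingertips stand 73 mm ahead of it and the grasp point (between the pads) lies 54 mm ahead of it (env.nose_length is the distance from the TCP to the fingertips, in m); z points along the fingers, y is the line along which they close (so a half turn about z gives the same grasp; the last joint's range is limited). The gripper opens to 85 mm and grips with 20 to 120 N. Pads are 22 mm wide; open, the fingers measure 114 mm over their backs; the gripper's body (76 mm by 85 mm) begins 54 mm behind the grasp point. The pads swing forward as they close: fully open they stand 13 mm farther back than shut.
Start: joints at [1.013, 0.477, 0.022, 1.555, -0.011, 1.109, -0.083], TCP at [0.293, -0.608, 0.304] pointing down, gripper open.
Joint ranges: [-2.96, 2.96], [-0.34, 2.1], [-1.41, 1.46], [0.24, 2.44], [-1.37, 4.51], [0.17, 1.92], [-2.96, 2.96]. Speed limits (rad/s): [2.39, 2.39, 3.14, 3.14, 3.14, 3.14, 3.14].

### API

Orientations are given as a unit quaternion [w, x, y, z].
In Python, from cell import env, kin, camera, calibration, job gives the robot as it stands. The module is installed in compiled form; this text tells all that it offers. Calls block until the motion is done:
- env.reach(position, orientation): joint-space move of the TCP to a pose.
- env.movel(position, velocity=0.15, rot=None, stop_force=None): straight line of the TCP; rot=None keeps the orientation; velocity is the mean speed in m/s. With stop_force (N) it stops when the force on the tool has changed by that much, and returns True; else False.
- env.goto_joints(angles): joint-space move.
- env.grip(opening, f_grip=None): finger opening in m; f_grip is the grip in N (None keeps the last); returns when the fingers have stopped.
- env.dwell(seconds).
- kin.inverse_kinematics(position, orientation): joint angles nearest the present ones, or None.
- env.get_state(): the state.
- camera(name): name is "side" or "top"; returns (picture, depth): 400x640x3 uint8, blue, green, red; 400x640 float32, m along the optical axis (not along the pixel's ray), 0 where there is no reading.
- calibration(name): a dict with "fx", "fy", "cx", "cy" (pixels), "k1" (the pictures are not rectified: a ray, as slopes to the right and down, at radius r is drawn at 1 + k1 r^2 times it, then the intrinsics apply), "rvec" (rotation vector, rad) and "tvec" (3), from world to camera coordinates, as OpenCV has them. Camera axes: x right, y down, z forward; pixel columns grow to the right and rows downward; lengths in m; the calibration is good to about 2 mm. A picture is of the moment at which its call begins. calibration takes no time and is no camera call.
A pose or a line that the arm cannot do raises env.PlanningError and nothing moves.
- job.job_done(): hands the job in; it is judged then, once.
The state is a dict: "time": time; "qpos": joint angles; "joint_velocities": joint speeds; "joint_torque": joint torques, N m; "tcp_pos": TCP position; "orientation": TCP orientation; "force": force on the tool from outside, world axes, zero at the start; "torque": the same for the moment, N m; "opening": finger opening in m; "gripper_force": force on a finger pad.
Only numpy, scipy, OpenCV 4.12 (cv2) and the standard library are available. Lean on these libraries where they do the work, as an engineer would, in place of code of your own. Each camera call takes 0.05 s, during which the arm holds its last target. There are 200 camera calls.

## Working session

There is one attempt and no reset: what is moved stays moved. The work goes in short steps, each a Python script; the robot and the scene stay as the last script left them, time stands still between calls to the robot, and variables do not carry over. Pictures are saved under pics/ and viewed, at most 10 in all, crops included, and the job is handed in when it is done.

```bash
mkdir -p pics; cat > h.py <<'E'
import numpy as np, cv2
from cell import env, kin, camera, calibration, job
def cal(n):
    c=calibration(n); R=cv2.Rodrigues(np.array(c["rvec"],float))[0]; t=np.array(c["tvec"],float).ravel()
    return c,R,t
def ray(n,uv):
    c,R,t=cal(n); p=(np.atleast_2d(uv)-[c["cx"],c["cy"]])/[c["fx"],c["fy"]]
    s=p.copy()
    for _ in range(20): s=p/(1+c["k1"]*(s**2).sum(1,keepdims=True))
    d=np.c_[s,np.ones(len(s))]
    return -R.T@t, d@R          # d has unit camera z
def on_z(n,uv,z):
    o,d=ray(n,uv); return o+d*((z-o[2])/d[:,2])[:,None]
def cloud(n,depth):
    v,u=np.mgrid[:400,:640]; o,d=ray(n,np.c_[u.ravel(),v.ravel()].astype(float))
    return (o+d*depth.reshape(-1,1)).reshape(400,640,3)
E
python3 - <<'E'
from h import *
for n in("top","side"):
    p,d=camera(n); cv2.imwrite(f"pics/{n}0.png",p); np.savez(f"{n}0.npz",p=p,d=d); c,R,t=cal(n); print(n,c,-R.T@t)
print(env.get_state(),env.nose_length)
E
```

```text
top {'fx': 501.0770400418678, 'fy': 501.0770400418678, 'cx': 333.4565874215523, 'cy': 201.1374971441928, 'k1': -0.038269026535237054, 'rvec': array([ 2.19383271, -2.19732569,  0.06870066]), 'tvec': array([-3.78283114e-04,  5.74133877e-01,  1.46075323e+00])} [0.49057369 0.00756668 1.4908756 ]
side {'fx': 508.6301149644619, 'fy': 508.6301149644619, 'cx': 327.12078587785345, 'cy': 195.90614315411395, 'k1': 0.00310154360234901, 'rvec': array([ 1.03464114, -2.54388887,  0.8938024 ]), 'tvec': array([0.42061881, 0.38844934, 1.04431799])} [0.0533873  0.54318303 1.05854387]
{'time': 0.1, 'qpos': array([ 1.0129427 ,  0.47775347,  0.0223539 ,  1.55630519, -0.01150603,
        1.10928791, -0.08314389]), 'joint_velocities': array([-0.00060727, -0.00290067, -0.00024216, -0.00257397, -0.00035621,
        0.0004562 , -0.00043843]), 'joint_torque': array([ 5.26880453e-03, -5.97763538e+01,  1.61428269e+00, -2.81952488e+01,
        1.29148189e-02,  5.06723023e-03,  1.07052799e-05]), 'tcp_pos': array([ 0.29327765, -0.60752515,  0.3030189 ]), 'orientation': array([-7.77031083e-04,  9.74825281e-01,  2.22968631e-01, -2.38495722e-04]), 'force': array([-0.69319683,  0.44335612,  0.17558872]), 'torque': array([ 0.01431862,  0.00087163, -0.02672697]), 'gripper_force': 0.0, 'opening': 0.08551159855460687} 0.0726
```

View pics/top0.png

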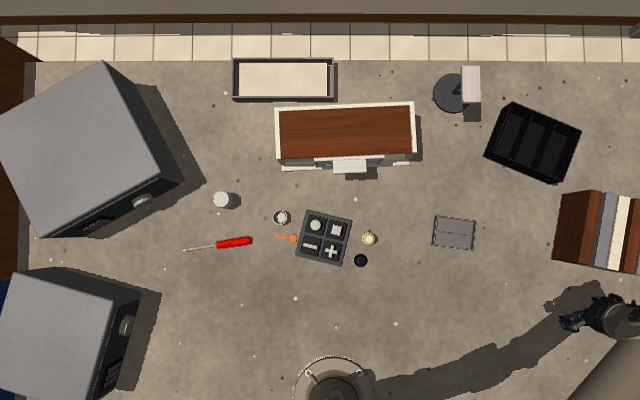

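View pics/side0.png

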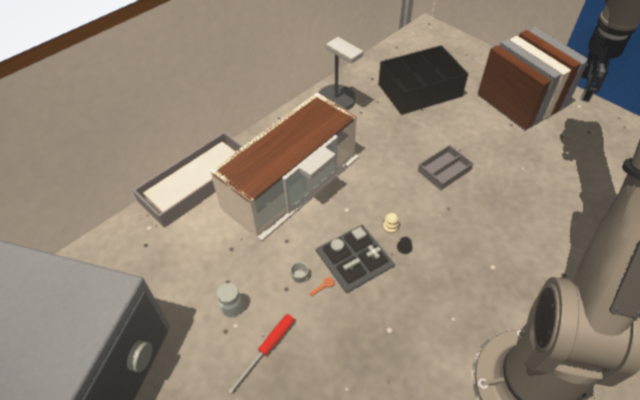

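The top view shows the cabinet with its pull at about (349,165). The lock keys are round (316,225), square (336,230), bar (310,244) and cross (331,252), with the loose parts around the lock. I'll enlarge these areas.

```bash
python3 - <<'E'
from h import *
p=np.load("top0.npz")["p"]
a=cv2.resize(p[200:275,265:385],None,fx=5,fy=5,interpolation=cv2.INTER_CUBIC)
b=cv2.resize(p[95:185,265:425],None,fx=4,fy=4,interpolation=cv2.INTER_CUBIC)[:220+140]
b=cv2.resize(p[140:183,270:420],None,fx=5,fy=5,interpolation=cv2.INTER_CUBIC)
o=np.zeros((a.shape[0]+b.shape[0],750,3),np.uint8); o[:a.shape[0],:600]=a; o[a.shape[0]:]=b
cv2.imwrite("pics/crop.png",o)
d=np.load("top0.npz")["d"]; P=cloud("top",d)
for uv in[(316,225),(336,230),(310,244),(331,252),(349,165),(345,130),(370,240),(360,260),(282,216),(225,200),(288,237)]: print(uv,P[uv[1],uv[0]].round(4))
E
```

```text
(316, 225) [0.5036 0.049  0.0557]
(336, 230) [ 0.4892 -0.0082  0.0528]
(310, 244) [0.4484 0.0676 0.0191]
(331, 252) [0.4263 0.0062 0.0503]
(349, 165) [ 0.6636 -0.0424  0.1528]
(345, 130) [ 0.7587 -0.032   0.1524]
(370, 240) [ 0.4605 -0.1054  0.0549]
(360, 260) [ 0.4019 -0.0782  0.027 ]
(282, 216) [ 0.531   0.1518 -0.0006]
(225, 200) [0.4906 0.0076 1.4909]
(288, 237) [0.4687 0.1332 0.0056]
```

View pics/crop.png

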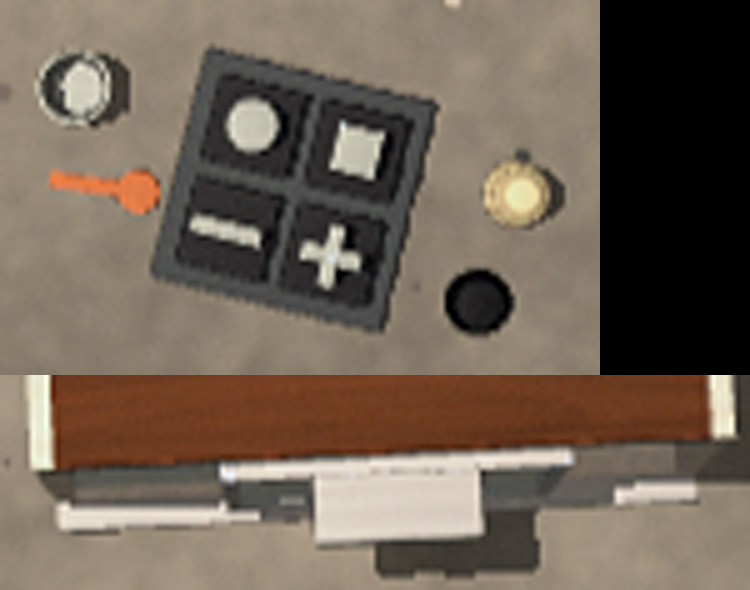

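The crop shows the pull's top with its left (+y) end at about pixel (333,167) and the door about half open. The keys are clear light blobs on black bases.

```bash
cat >> h.py <<'E'
def keys(p):
    """top picture -> key centroids, order by known layout, and lock yaw candidates"""
    g=cv2.cvtColor(p,cv2.COLOR_BGR2HSV); m=((g[...,2]>115)).astype(np.uint8)
    out=[]
    for s in [(316,225),(336,230),(310,245),(331,252)]:
        w=np.zeros_like(m); cv2.rectangle(w,(s[0]-9,s[1]-8),(s[0]+9,s[1]+8),1,-1)
        n,_,st,ce=cv2.connectedComponentsWithStats(m*w); i=1+np.argmax(st[1:,4]); out.append(np.r_[ce[i],st[i,4]])
    return np.array(out)
E
python3 - <<'E'
from h import *
z=np.load("top0.npz"); p=z["p"]; P=cloud("top",z["d"])
k=keys(p); print(k.round(1)); W=on_z("top",k[:,:2],.05); print(W.round(4))
print("dists",np.linalg.norm(W[[0,0,2,1]]-W[[1,2,3,3]],axis=1), "yaw", np.degrees(np.arctan2(*(W[0]-W[1])[[0,1]])),np.degrees(np.arctan2(*(W[2]-W[3])[[0,1]])))
# pull: cabinet region cloud at z 0.14-0.16, in front of door
m=(P[...,2]>.135)&(P[...,2]<.165)&(P[...,1]>-.25)&(P[...,1]<.2)&(P[...,0]>.55)&(P[...,0]<.85)
v=cv2.cvtColor(p,cv2.COLOR_BGR2HSV)
white=(v[...,2]>140)&(v[...,1]<60)
vv,uu=np.nonzero(white[158:176,325:372]); vv+=158;uu+=325
c=np.array([[333.2,174.2-.3],[366.4,173.2],[333,162],[366,160]]); print("pull corners FL FR BL BR",on_z("top",c,.148).round(4))
for r in range(158,177): print(r,''.join('#' if w else '.' for w in white[r,300:390]))
print("door top L,R",on_z("top",[[314.5,159],[384.5,156.6]],.15).round(4))
print("cabinet corners",on_z("top",[[274,108],[414,102],[417,153],[277,159]],.15).round(4))
E
```

```text
[[314.9 224.5  84. ]
 [335.9 229.6  88. ]
 [309.7 245.6  53. ]
 [330.7 250.7  70. ]]
[[ 0.5051  0.0522  0.05  ]
 [ 0.4903 -0.008   0.05  ]
 [ 0.4448  0.0672  0.05  ]
 [ 0.4301  0.0072  0.05  ]]
dists [0.06198198 0.06213981 0.06182074 0.06213492] yaw 13.75467124982136 13.749432452602933
pull corners FL FR BL BR [[ 6.401e-01  1.000e-04  1.480e-01]
 [ 6.419e-01 -8.940e-02  1.480e-01]
 [ 6.724e-01  5.000e-04  1.480e-01]
 [ 6.778e-01 -8.850e-02  1.480e-01]]
158 ..............############################################################................
159 ..............####################################################........................
160 ..............##################.#################################........................
161 ................#................#################################........................
162 .................................#################################........................
163 .................................#################################........................
164 .................................#################################...
[... 654 characters left out ...]
#########..........#############
172 #############################################################.................############
173 #########################################.....................................############
174 #################################.............................................############
175 #######################################.#####.................................############
176 #############################################.................................############
door top L,R [[ 0.6803  0.0504  0.15  ]
 [ 0.6867 -0.1384  0.15  ]]
cabinet corners [[ 0.8198  0.1603  0.15  ]
 [ 0.8363 -0.2201  0.15  ]
 [ 0.6965 -0.2264  0.15  ]
 [ 0.6804  0.1514  0.15  ]]
```

```bash
cat >> h.py <<'E'
def down(a): return np.array([0,np.cos(a),np.sin(a),0])
CAB=np.radians(2.4); CY=np.array([-np.sin(CAB),np.cos(CAB),0]); CX=np.array([np.cos(CAB),np.sin(CAB),0])
L=env.nose_length
E
python3 - <<'E'
from h import *
env.grip(0.0)
env.movel([.45,-.2,.36],velocity=.3)
e=np.array([.659,.001,0])
s=e-CX*.003+CY*.05
env.reach(s+[0,0,.28],down(CAB/2))
env.movel(s+[0,0,.131+L],velocity=.15)
st=env.get_state(); print(st["time"],st["tcp_pos"],st["force"],st["opening"])
hit=env.movel(s+[0,0,.131+L]-CY*.16,velocity=.05,stop_force=14)
st=env.get_state(); print(hit,st["time"],st["tcp_pos"],st["force"])
print("travel",(st["tcp_pos"]-s)@CY)
for n in("top","side"):
    p,d=camera(n); cv2.imwrite(f"pics/{n}1.png",p)
E
```

```text
4.4 [0.65438789 0.05047456 0.204468  ] [ 1.17162324 -0.34378286  0.14439549] -5.0376362788465264e-05
True 6.5833 [ 0.65895353 -0.07062294  0.20329669] [0.97321819 0.29965064 0.97556535]
travel -0.12155816435321025
```

```bash
python3 - <<'E'
from h import *
q=env.get_state()["tcp_pos"]
env.movel(q+CY*.04,velocity=.15); env.movel(q+CY*.04+[0,0,.12],velocity=.2)
k=[.4448,.0672]
env.reach([*k,.25],down(np.radians(13.75)/2))
p,d=camera("side")
p2,d2=camera("top"); cv2.imwrite("pics/v2.png",np.hstack([cv2.resize(p[80:250,200:370],(400,400)),cv2.resize(p2[90:190,260:430],(400,235)) if 0 else cv2.resize(p2[90:190,250:350+80],(400,400))]))
print(env.get_state()["time"],env.get_state()["tcp_pos"])
E
```

```text
8.9083 [0.44648066 0.06693458 0.25038773]
```

View pics/v2.png

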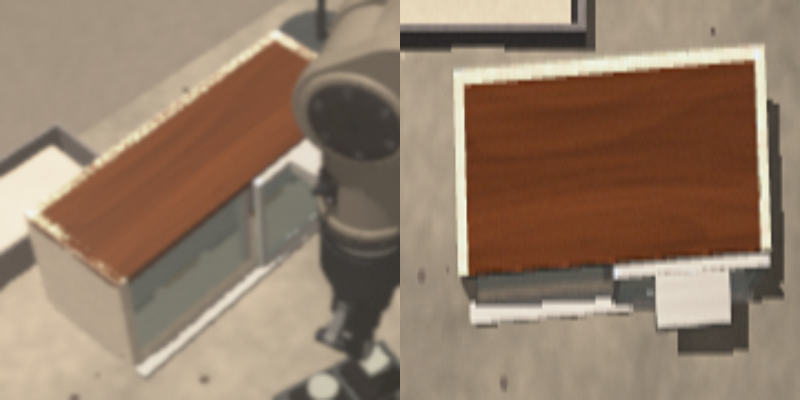

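The side crop shows the door over the right half of the front. In the top crop its rail runs from the cabinet's middle (613) to flush with its right edge (770), so the door is shut. Next is the bar key.

```bash
cat >> h.py <<'E'
def press(x,y):
    env.movel([x,y,.056+L],velocity=.12); env.dwell(.2)
    f0=env.get_state()["force"][2]
    hit=env.movel([x,y,.0425+L],velocity=.02,stop_force=12)
    env.dwell(.3); st=env.get_state(); print("hit",hit,"tip z",st["tcp_pos"][2]-L,"xy",st["tcp_pos"][:2],"dF",st["force"][2]-f0)
    env.movel([x,y,.12+L],velocity=.12); print("t",env.get_state()["time"])
E
python3 - <<'E'
from h import *
press(.4448,.0672)
env.reach([.4903,-.008,.12+L],down(np.radians(13.75)/2))
p,d=camera("top"); P=cloud("top",d)
for s in [(315,224),(310,246),(331,251)]: print(s,np.median(P[s[1]-1:s[1]+2,s[0]-1:s[0]+2,2]))
p,d=camera("side"); cv2.imwrite("pics/s3.png",cv2.resize(p[215:300,300:410],None,fx=5,fy=5))
E
```

```text
hit False tip z 0.042355613323111024 xy [0.44455883 0.06717789] dF -1.1012307319409647
t 12.1917
(315, 224) 0.48573392610522137
(310, 246) 0.042117732762444016
(331, 251) 0.5328158880257859
```

View pics/s3.png

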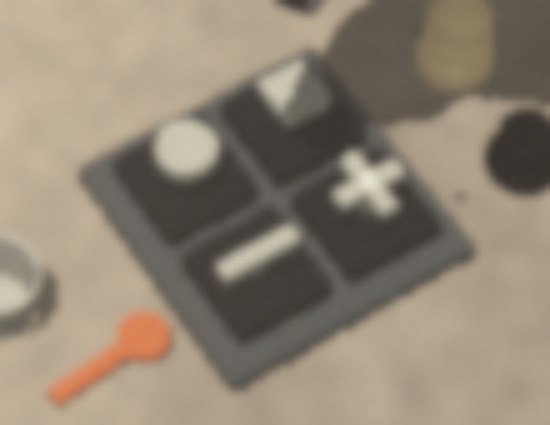

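The side crop shows the bar at about (258,253). Whether it went down is hard to judge by eye, so I'll measure its shift against the first side picture.

```bash
python3 - <<'E'
from h import *
p1,_=camera("side"); p0=np.load("side0.npz")["p"]
c,R,t=cal("side")
def proj(X):
    q=R@X+t; s=q[:2]/q[2]; s=s*(1+c["k1"]*(s@s)); return s*[c["fx"],c["fy"]]+[c["cx"],c["cy"]]
for n,xy in dict(bar=(.4448,.0672),rnd=(.5051,.0522),cross=(.4301,.0072),sq=(.4903,-.008)).items():
    u=proj(np.array([*xy,.05])); u2=proj(np.array([*xy,.0425])); r=[]
    for p in(p0,p1):
        g=p.min(2); w=np.zeros((400,640),np.uint8); cv2.circle(w,tuple(int(round(a)) for a in u),11,1,-1)
        m=cv2.moments(((g.astype(float)-90).clip(0,60)*w)); r.append(np.array([m["m10"],m["m01"]])/m["m00"])
    print(n,"pred up",u.round(1),"pred down",u2.round(1),"was",r[0].round(2),"now",r[1].round(2))
E
```

```text
bar pred up [351.1 262.4] pred down [351.  264.1] was [351.27 263.03] now [351.2  264.72]
rnd pred up [336.7 243.2] pred down [336.6 244.9] was [335.57 241.11] now [335.52 241.01]
cross pred up [373.1 250.3] pred down [372.9 252.1] was [374.41 249.86] now [374.47 249.93]
sq pred up [358.4 231.7] pred down [358.3 233.5] was [357.93 229.49] now [355.52 227.9 ]
```

The bar moved 1.7 px, which is about 7 mm down, and the round and cross keys haven't moved. Next the square key, then the round.

```bash
python3 - <<'E'
from h import *
press(.4903,-.008)
env.movel([.5051,.0522,.12+L],velocity=.12)
press(.5051,.0522)
env.movel([.5051,.0522,.33],velocity=.2)
env.reach([.45,-.3,.36],down(np.radians(13.75)/2)); env.dwell(.3)
p1,_=camera("side"); p0=np.load("side0.npz")["p"]; cv2.imwrite("pics/s4.png",p1)
for n,u in dict(bar=(351,262),rnd=(337,243),cross=(373,250),sq=(358,232)).items():
    r=[]
    for p in(p0,p1):
        w=np.zeros((400,640),np.uint8); cv2.circle(w,u,11,1,-1)
        m=cv2.moments((p.min(2).astype(float)-90).clip(0,60)*w); r.append(np.array([m["m10"],m["m01"]])/m["m00"])
    print(n,(r[1]-r[0]).round(2))
E
```

```text
hit False tip z 0.04236307146115906 xy [ 0.49014395 -0.00794049] dF 0.8006368131968515
t 15.5917
hit False tip z 0.042392703831018785 xy [0.50498152 0.05221844] dF -0.10234860292690634
t 19.0667
bar [-0.07  1.71]
rnd [-0.11  1.05]
cross [ 0.06 -0.08]
sq [-0.08  0.97]
```

View pics/s4.png

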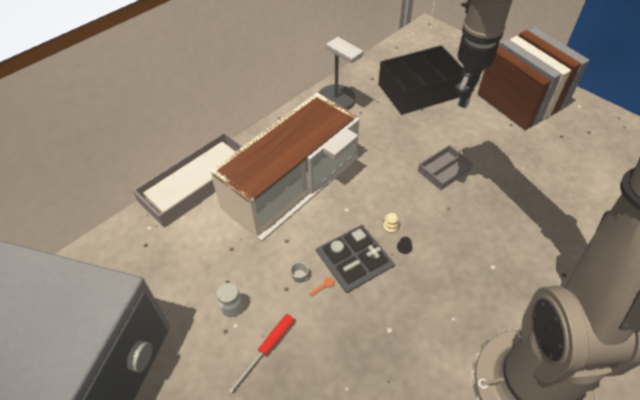

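The side view shows the door shut, the parts in place and the arm clear. Bright counter inside the windows probably diluted the square and round shifts, so I'll remeasure those by template matching.

```bash
python3 - <<'E'
from h import *
p1=cv2.imread("pics/s4.png"); p0=cv2.imread("pics/side0.png")
for n,u in dict(bar=(351,263),rnd=(337,243),cross=(374,250),sq=(358,231)).items():
    r=[]
    for p in(p0,p1):
        g=cv2.resize(p.min(2)[u[1]-13:u[1]+14,u[0]-13:u[0]+14],None,fx=8,fy=8,interpolation=cv2.INTER_CUBIC)
        k,l,st,ce=cv2.connectedComponentsWithStats((g>110).astype(np.uint8))
        i=min((i for i in range(1,k) if st[i,4]>1500),key=lambda i:np.linalg.norm(ce[i]-108)); r.append((*(ce[i]/8).round(2),st[i,4]/64, (st[i,1]/8, (st[i,1]+st[i,3])/8)))
    print(n,r)
E
```

```text
bar [(np.float64(13.71), np.float64(13.49), np.float64(80.109375), (np.float64(7.75), np.float64(19.25))), (np.float64(13.63), np.float64(15.25), np.float64(81.59375), (np.float64(9.625), np.float64(21.0)))]
rnd [(np.float64(10.7), np.float64(8.44), np.float64(328.796875), (np.float64(0.0), np.float64(20.375))), (np.float64(13.05), np.float64(16.14), np.float64(123.8125), (np.float64(10.25), np.float64(22.375)))]
cross [(np.float64(17.79), np.float64(9.8), np.float64(253.53125), (np.float64(0.0), np.float64(20.875))), (np.float64(17.75), np.float64(9.84), np.float64(259.9375), (np.float64(0.0), np.float64(21.0)))]
sq [(np.float64(13.49), np.float64(8.51), np.float64(435.65625), (np.float64(0.0), np.float64(21.25))), (np.float64(13.7), np.float64(16.79), np.float64(116.15625), (np.float64(10.625), np.float64(23.125)))]
```

```bash
python3 -c "
from h import *
print(job.job_done())"
```

```text
the job is handed in; nothing more can be done
None
```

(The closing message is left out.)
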